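Release the teat tray past its spring catch

TASK

The tray of bottle teats is locked in the stowed end of its runners and is wanted at the other end, by the bottle warmer. Hold the turquoise spring catch down with a fingertip and, while it is down, push the tray by its coral tab past the catch; then push it on until it is fully home against the end stop and the catch has sprung up behind it. Only press and push: do not lift or tip the tray, and leave the warmer's switch and the other things as they are.

Things in the scene. Friction and masses are not known exactly. Their poses are not given: they have to be found in the camera images.
- rack: fixed cream pine base 140 (x) x 412 (y) x 20 mm with two runners along y (inner faces x=-60, +60 mm, 8 mm thick, tops 32 mm over shelf). Origin: on the shelf, midway between runners, at the catch tooth. x away from robot, y = direction the tray must slide; stowed bay at -y, end stop face at y=+188 mm. Outside the -x runner: thumb plate over a grey box 12 mm high, past it (+y) open shelf
- end_stop (a point): middle of the face of the end stop, a cream bar across the far end of the runners, top 40 mm over the shelf; at rack (0, 188, 30) mm. The tray's front wall lies against it when home
- thumb_plate (a point): point on top of the catch's turquoise thumb plate (36 mm in x, 72 mm in y, 10 mm thick); moves down with it. Midway across it, at rack (-92, -48, 36) mm at rest: 14 mm from the plate's -y end, 58 mm from its +y end, clear of the tray's tab. Plate and runner are 6 mm apart
- catch (a joint): catch travel straight down, m: 0 up (locked), 0.012 fully down; spring 0.7 N at first, 1.6 N at 10 mm. One piece with the plate is a tooth (rack y -5 to +14 mm) 8 mm high in the tray's way, square towards the stowed tray, ramp beyond. Pressed 9 mm or more it is below the tray; once the tray's front edge is over it the tray keeps it down until the tray's back edge has passed
- tray: loose white tray 116 (x) x 170 (y) x 42 mm, walls 3 mm, about 0.5 kg with six teats (tops 48 mm over its underside); origin at the centre of its underside, axes as the rack's. Slides on the base (underside 20 mm over the shelf), 2 mm play to each runner, 2 to 5 N at the tab. Home: origin at rack y = 103 mm
- tray_front (a point): lower edge of the tray's front (leading, +y) wall, at its middle: tray coordinates (0, 85, 0) mm
- push_tab (a point): centre of the face to push (looking to -y) of the coral tab that sticks out of the tray's robot-side wall above the thumb plate. The tab reaches 45 mm out (x), is 8 mm thick (y), 22 mm high: 42 to 64 mm over the shelf, 6 mm above the plate at rest. Point: 22.5 mm out from the wall, 53 mm over the shelf
- warmer: turquoise round bottle warmer, 128 mm across, 135 mm high, fixed; origin at the centre of its underside
- toggle (a joint): small steel toggle switch on the robot's side of the warmer, 43 mm above the shelf, rad; 0 at start, moves to +-0.35
- bottle: empty translucent polypropylene bottle, 58 mm across, 142 mm high, 60 g, loose; origin at the centre of its underside
- cup: clear acrylic cup, 68 mm across, 85 mm high, 70 g, loose; origin at the centre of its underside
- sieve: small steel sieve lying bowl down, bowl 68 mm across and 28 mm high, handle along its own +x to 128 mm, loose; origin at the underside of the bowl's centre
There are look-alikes about, which are no part of the job. Several things have the shape of the cup; the one meant has the colours described above.

How it is judged:
By the outcome, as a careful person would: the job done as asked, in the order asked, and still so for the second after the job is handed in, with the robot touching nothing.
It also fails if it takes over 38 s, if anything falls off the work surface, if the arm or the gripper's body presses on something with over 40 N, if the wrist force passes 120 N, or if a joint passes its speed limit or range.

ROBOT

A 6-joint arm with a two-finger parallel gripper is mounted at the origin on the work surface. World frame = base frame: x ahead of the robot, y to its left, z up, the work surface at z = 0. Lengths are in m, angles in rad, forces in N, time in s.
With the tool pointing down it reaches from about 0.35 to 0.775 m from the base axis. Payload 7.3 kg.
Tool frame: the origin (TCP) lies at the very end of the fingers, on their centre line; the grasp point (between the pads) lies 19 mm behind it; z points along the fingers, y is the line along which they close (so a half turn about z gives the same grasp; the last joint's range is limited). The gripper opens to 92 mm and grips with 3 to 60 N. Pads are 19 mm wide; open, the fingers measure 130 mm over their backs; the gripper's body (75 mm by 190 mm) begins 47 mm behind the grasp point.
Start: joints at [-1.287, 0.342, 1.524, -0, 1.275, -0.146], TCP at [0.219, -0.477, 0.227] pointing down, gripper open.
Joint ranges: [-2.53, 2.53], [-0.77, 2.02], [0.04, 2.7], [-1, 4.14], [0.28, 2.66], [-3.11, 3.11]. Speed limits (rad/s): [2.57, 2.57, 3.14, 3.14, 3.14, 3.14].

INTERFACE

Orientations are given as [roll, pitch, yaw] about the fixed x, y, z axes, in that order (R = Rz(yaw) Ry(pitch) Rx(roll)).
In Python, from cell import robot, read_camera, get_calibration gives the robot as it stands. The module is installed in compiled form; this text tells all that it offers.
- The arm moves only by the tool send_rows, never from a script. Its argument "plan" is a list of rows, each a list of 2 entries, a list of its own where there are three numbers: the shift along the tool's x, y, z as a fraction of full scale, then the turn, a rotation vector about the tool's x, y, z as a fraction of full scale. A call has exactly 10 rows; each row shifts and turns the commanded pose from where the row before left it, along the tool's axes as they then stand; what a row does not reach is not made up. Full scale, the value 1, is 0.025 m for a shift and 90 degrees for a turn. A row lasts 1/8 s, in which the tool goes at most 62.5 mm and 10.7 degrees, less where a joint would pass 70% of its speed; a pose out of reach is approached as far as the arm can. A call with a number of a shift or a turn outside -1 to 1 is refused whole. A call with a gripper value outside its range is refused whole. "gripper" is the opening, from -1 (shut) to 1 (fully open), so that 0 is half open, set as the call begins (left out, the last holds). The fingers move at their own pace and stop on an object; "force" is the grip in N (left out, the last holds). Time passes only in rows, so rows that do not move let the fingers close, or fill a call up. It gives the time, the measured TCP pose, the force, the opening and the grip force at its end, in the units of the state.
- robot.observe(): the state, without advancing time (a new reading comes with each control period).
- read_camera(name): name is "scene" or "top" or "wrist"; returns (picture, depth): 384x512x3 uint8, blue, green, red; 384x512 float32, m along the optical axis (not along the pixel's ray), 0 where there is no reading.
- get_calibration(name): a dict with "intrinsics" (3x3 intrinsics, pixels), "dist_coeffs" ([k1, k2, p1, p2, k3] as OpenCV has them; the pictures are not rectified), "rvec" (rotation vector, rad) and "tvec" (3), from world to camera coordinates, as OpenCV has them. Camera axes: x right, y down, z forward; pixel columns grow to the right and rows downward; lengths in m; the calibration is good to about 2 mm. A picture is of the moment at which its call begins: read the wrist's pose just before it. get_calibration takes no time and is no camera call; for the wrist camera it gives the pose at the moment of the call.
- robot.hand_in(): hands the job in; it is judged then, once.
The state is a dict: "time": time; "qpos": joint angles; "qvel": joint speeds; "joint_efforts": joint torques, N m; "tool_pos": TCP position; "tool_rot": TCP orientation; "contact_force": force on the tool from outside, world axes, zero at the start; "torque": the same for the moment, N m; "opening": finger opening in m; "grip_force": force on a finger pad.
Only numpy, scipy, OpenCV 4.12 (cv2) and the standard library are available. Lean on these libraries where they do the work, as an engineer would, in place of code of your own. Each camera call takes 0.05 s, during which the arm holds its last target. There are 200 camera calls.

## Working session

There is one attempt and no reset: what is moved stays moved. The work goes in short steps, Python scripts to look and compute and a tool call to move; the robot and the scene stay as the last step left them, time stands still between calls to the robot, and variables do not carry over. Pictures are saved under pics/ and viewed, at most 10 in all, crops included, and the job is handed in when it is done.

Besides the shell and the picture viewer there is one more tool, called after "Emit:" as name(argument=value, ...) on one line, values as JSON. send_rows: Moves the arm, as the interface text tells. Shift numbers are shares of 0.025 m and turn numbers shares of 90 degrees, none past 1 either way. Its arguments: {"type":"object","properties":{"plan":{"type":"array"},"gripper":{"type":"number"},"force":{"type":"number"}},"required":["plan"]}

```bash
mkdir -p pics; cat > h.py <<'E'
import numpy as np, cv2
from cell import robot, read_camera, get_calibration
def cast(c,uv,z):
    uv=np.array(uv,float).reshape(-1,1,2); K=np.array(c['intrinsics']); R,_=cv2.Rodrigues(np.array(c['rvec'],float)); t=np.array(c['tvec'],float).ravel()
    n=cv2.undistortPoints(uv,K,np.array(c['dist_coeffs'],float)).reshape(-1,2)
    d=np.c_[n,np.ones(len(n))]@R; o=-R.T@t
    return o+d*((z-o[2])/d[:,2])[:,None]
def deproj(c,uv,dep):
    uv=np.array(uv,float).reshape(-1,1,2); K=np.array(c['intrinsics']); R,_=cv2.Rodrigues(np.array(c['rvec'],float)); t=np.array(c['tvec'],float).ravel()
    n=cv2.undistortPoints(uv,K,np.array(c['dist_coeffs'],float)).reshape(-1,2)
    return (np.c_[n,np.ones(len(n))]*np.array(dep).reshape(-1,1)-t)@R
E
python3 - <<'E'
from h import *
s=robot.observe(); print(s['time'],s['tool_pos'],s['tool_rot'])
for n in('scene','top'):
    p,d=read_camera(n); cv2.imwrite(f'pics/{n}.png',p); np.save(f'{n}.npy',d)
    c=get_calibration(n);R,_=cv2.Rodrigues(np.array(c['rvec'],float));print(n,-R.T@np.array(c['tvec']).ravel())
E
```

```text
0.0 [ 0.21866878 -0.47684538  0.22605476] [-3.14009262e+00 -2.07594253e-04  4.29841656e-01]
scene [ 1.38617158 -0.57208158  0.86380281]
top [0.23816143 0.02818355 1.63628534]
```

View pics/scene.png

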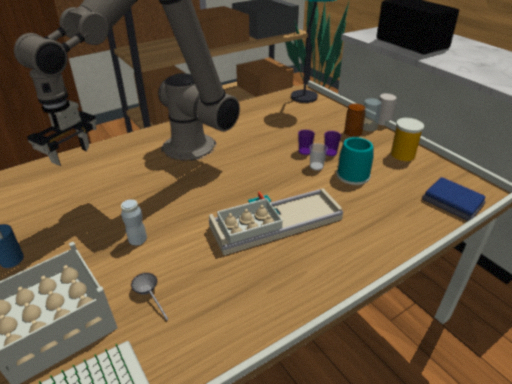

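View pics/top.png

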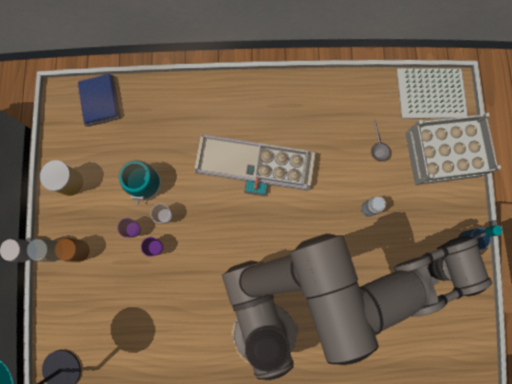

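The top view shows the rack at about (255,162), with the tray stowed at its right end, the plate and coral tab at (257,185) and the warmer at (138,180). Possible look-alikes are the grey egg-type tray (452,150) and the turquoise items at (138,180) and (495,231). The six-teat tray with the coral tab at (258,183) is the one meant.

```bash
python3 - <<'E'
from h import *
p=cv2.imread('pics/top.png'); d=np.load('top.npy'); c=get_calibration('top')
a=cv2.resize(p[125:205,185:325],None,fx=5.6,fy=5.6,interpolation=cv2.INTER_CUBIC); cv2.imwrite('pics/topc.png',a)
hsv=cv2.cvtColor(p,cv2.COLOR_BGR2HSV)
roi=np.zeros(p.shape[:2],bool); roi[165:205,235:275]=1
tq=roi&(hsv[...,0]>80)&(hsv[...,0]<100)&(hsv[...,1]>90)
co=roi&((hsv[...,0]<6)|(hsv[...,0]>172))&(hsv[...,1]>130)
for n,m,z in(('plate',tq,.036),('tab',co,.064)):
    v,u=np.nonzero(m); print(n,len(u),u.mean(),v.mean(),u.min(),u.max(),v.min(),v.max())
    r=cv2.minAreaRect(np.c_[u,v].astype(np.float32)); print(cast(c,cv2.boxPoints(r),z).round(4)); print('depth z',np.median(deproj(c,np.c_[u,v],d[v,u])[:,2]))
# rack via height mask
v,u=np.mgrid[125:205,185:325]; v=v.ravel();u=u.ravel(); P=deproj(c,np.c_[u,v],d[v,u])
k=(P[:,2]>.012)&(P[:,2]<.09)&(d[v,u]>0)
m=np.zeros(p.shape[:2],np.uint8); m[v[k],u[k]]=255
cs,_=cv2.findContours(m,0,2); cc=max(cs,key=cv2.contourArea); r=cv2.minAreaRect(cc); b=cv2.boxPoints(r)
print(b); print(cast(c,b,.032).round(4)); print(np.median(P[:,2]))
# scene
p=cv2.imread('pics/scene.png'); cv2.imwrite('pics/scenec.png',cv2.resize(p[180:260,200:350],None,fx=5.3,fy=5.3,interpolation=cv2.INTER_CUBIC))
E
```

```text
plate 169 255.68047337278105 187.30769230769232 246 266 180 193
[[ 0.4959  0.0551  0.036 ]
 [ 0.5333  0.0469  0.036 ]
 [ 0.5177 -0.0209  0.036 ]
 [ 0.4804 -0.0124  0.036 ]]
depth z 0.03546786283885053
tab 2 256.5 180.0 256 257 180 180
[[0.5261 0.013  0.064 ]
 [0.5261 0.013  0.064 ]
 [0.5262 0.0165 0.064 ]
 [0.5262 0.0165 0.064 ]]
depth z 0.06174921585414214
[[191.68784 184.02887]
 [199.49133 133.30634]
 [315.73987 151.19073]
 [307.93637 201.91327]]
[[ 0.5234  0.2433  0.032 ]
 [ 0.7079  0.215   0.032 ]
 [ 0.6312 -0.1995  0.032 ]
 [ 0.4496 -0.1635  0.032 ]]
0.004089617170284259
```

View pics/topc.png

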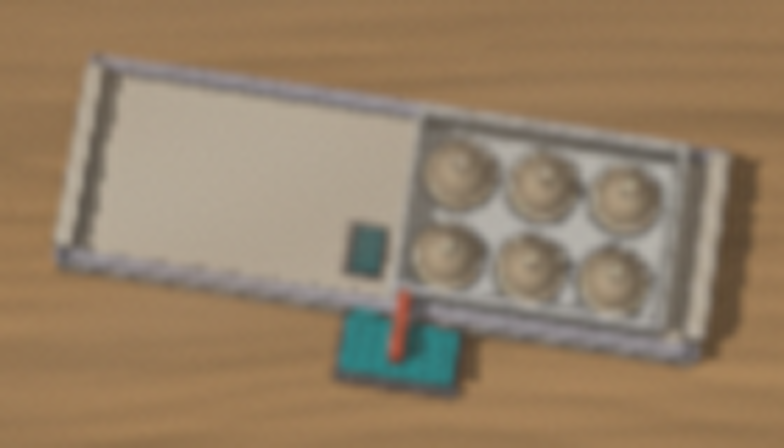

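The close crop confirms the choice: a coral tab over the turquoise plate, the tray's front edge just short of the tooth window, and the end stop at the left. I'll close the fingers and fly to a viewing point near the plate.

Emit:
send_rows(plan=[[[1,-0.68,0],[0,0,0]],[[1,-0.68,0],[0,0,0]],[[1,-0.68,0],[0,0,0]],[[1,-0.68,0],[0,0,0]],[[1,-0.68,0],[0,0,0]],[[1,-0.68,0],[0,0,0]],[[1,-0.68,0],[0,0,0]],[[1,-0.68,0],[0,0,0]],[[1,-0.68,0],[0,0,0]],[[1,-0.68,0],[0,0,0]]], gripper=-1)

```text
time: 1.35
tool_pos: [0.3755, -0.2175, 0.2265]
tool_rot: [-3.141, 0.0, 0.43]
contact_force: [0.2, 0.0, -0.3]
opening: 0.0007
grip_force: 0.0
```

Emit:
send_rows(plan=[[[1,-0.68,0],[0,0,0]],[[1,-0.68,0],[0,0,0]],[[1,-0.68,0],[0,0,0]],[[1,-0.68,0],[0,0,0]],[[0,0,0],[0,0,-0.1]],[[0,0,0],[0,0,-0.1]],[[0,0,0],[0,0,-0.1]],[[0,0,0],[0,0,-0.1]],[[0,0,0],[0,0,-0.1]],[[0,0,0],[0,0,-0.11]]])

```text
time: 2.6
tool_pos: [0.4376, -0.1149, 0.2264]
tool_rot: [-3.141, -0.0, 1.394]
contact_force: [0.8, 0.9, -0.5]
opening: 0.0003
grip_force: 0.0
```

```bash
python3 - <<'E'
from h import *
s=robot.observe(); print(s['time'],s['tool_pos'],s['tool_rot'],s['opening'],s['contact_force'])
c=get_calibration('wrist'); p,d=read_camera('wrist'); cv2.imwrite('pics/w1.png',p); np.save('w1.npy',d); np.save('w1c.npy',c,allow_pickle=True)
R,_=cv2.Rodrigues(np.array(c['rvec'],float));print(-R.T@np.array(c['tvec']).ravel())
E
```

```text
2.6 [ 0.43756515 -0.1149403   0.22637172] [-3.14082099e+00 -1.43739885e-04  1.39354435e+00] 0.0002735184469042424 [ 0.76207397  0.94987749 -0.49613944]
[ 0.45008356 -0.04241366  0.38521483]
```

View pics/w1.png

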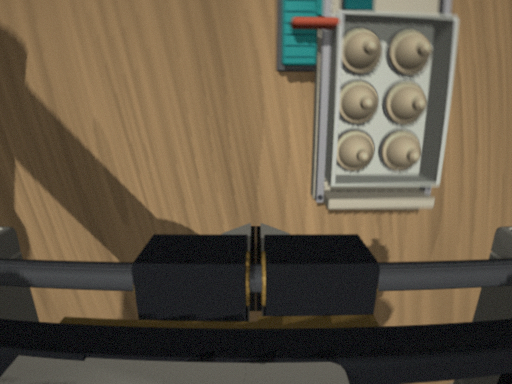

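The wrist view shows the coral tab at (315,22) over the plate (280–320, 0–70) and the back of the tray. The plate's far end is cut off, so I'll move closer for one more measurement.

Emit:
send_rows(plan=[[[1,0.55,0],[0,0,0]],[[1,0.55,0],[0,0,0]],[[1,0.55,0],[0,0,0]],[[0,0,0.6],[0,0,0]],[[0,0,0.6],[0,0,0]],[[0,0,0],[0,0,0]],[[0,0,0],[0,0,0]],[[0,0,0],[0,0,0]],[[0,0,0],[0,0,0]],[[0,0,0],[0,0,0]]])

```text
time: 3.9
tool_pos: [0.4921, -0.0489, 0.1969]
tool_rot: [3.141, 0.0, 1.388]
contact_force: [0.3, 0.4, -0.4]
opening: 0.0006
grip_force: 0.0
```

```bash
python3 - <<'E'
from h import *
s=robot.observe(); print(s['time'],s['tool_pos'],s['tool_rot'],s['contact_force'])
c=get_calibration('wrist'); p,d=read_camera('wrist'); cv2.imwrite('pics/w2.png',p)
hsv=cv2.cvtColor(p,cv2.COLOR_BGR2HSV)
tq=(hsv[...,0]>80)&(hsv[...,0]<100)&(hsv[...,1]>120)
co=((hsv[...,0]<8)|(hsv[...,0]>172))&(hsv[...,1]>130)
for n,m,z in(('plate',tq,.036),('tab',co,.064)):
    cs,_=cv2.findContours(m.astype(np.uint8)*255,0,2)
    for k in cs:
        if cv2.contourArea(k)<60: continue
        r=cv2.minAreaRect(k); b=cv2.boxPoints(r); W=cast(c,b,z); print(n,b.round(0).tolist(),W[:,:2].round(4).tolist(),W[:,:2].mean(0).round(4))
        mm=np.zeros(m.shape,np.uint8);cv2.drawContours(mm,[k],-1,1,-1);v,u=np.nonzero(mm);print(' z',np.percentile(deproj(c,np.c_[u,v],d[v,u])[:,2],[10,50,90]).round(4))
c=get_calibration('top'); p=cv2.imread('pics/top.png');d=np.load('top.npy')
hsv=cv2.cvtColor(p,cv2.COLOR_BGR2HSV); m=((hsv[...,0]>80)&(hsv[...,0]<100)&(hsv[...,1]>120)); m[:,:110]=0;m[:,165:]=0
v,u=np.nonzero(m);P=deproj(c,np.c_[u,v],d[v,u]);P=P[P[:,2]>.125];print('warmer',(P.max(0)+P.min(0))/2,P.max(0)-P.min(0),len(P))
m=np.s_[200:228,148:176];v,u=[q[m].ravel() for q in np.mgrid[:384,:512]];P=deproj(c,np.c_[u,v],d[v,u]);P=P[P[:,2]>.03];print('cup',len(P),P.min(0) if len(P) else cast(c,[[161,214]],.085),P.max(0))
E
```

```text
3.9 [ 0.49206506 -0.04888067  0.19694199] [3.14108886e+00 1.14446231e-04 1.38778545e+00] [ 0.26985966  0.43930937 -0.41005038]
plate [[241.0, 66.0], [283.0, 66.0], [283.0, 140.0], [241.0, 140.0]] [[0.4967, 0.0541], [0.5357, 0.047], [0.5243, -0.0223], [0.4833, -0.0147]] [0.51  0.016]
 z [0.0354 0.0367 0.0379]
plate [[307.0, 83.0], [307.0, 64.0], [338.0, 64.0], [338.0, 83.0]] [[0.5558, 0.0276], [0.5584, 0.0449], [0.5875, 0.04], [0.5853, 0.0226]] [0.5717 0.0338]
 z [0.0228 0.0277 0.0296]
tab [[249.0, 107.0], [249.0, 98.0], [296.0, 98.0], [296.0, 107.0]] [[0.4977, 0.0161], [0.4992, 0.0237], [0.5399, 0.0163], [0.5387, 0.0086]] [0.5189 0.0162]
 z [0.0631 0.0645 0.0655]
warmer [0.40259998 0.25048451 0.8807417 ] [0.32887709 0.44460193 1.51108729] 199
cup 186 [0.23816143 0.02818355 0.03038538] [0.45247876 0.37929363 1.63628534]
```

View pics/w2.png

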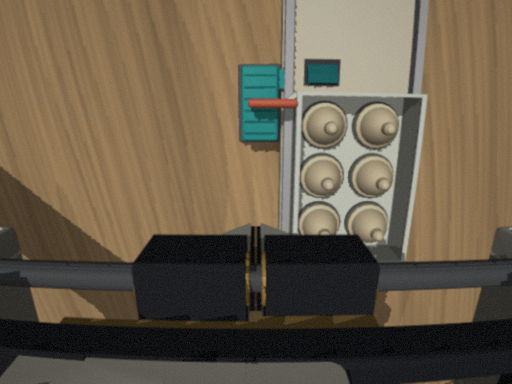

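The second wrist view shows the plate at (241–283, 66–140), with depth z 0.036. The tab is at (249–296, 98–107), z 0.064. The tooth window is at (322,72) and the tray front is just behind it. These heights and sizes match the description. I'll move above the thumb point and check that the warmer is clear.

Emit:
send_rows(plan=[[[0.92,0.06,0],[0,0,0]],[[0.92,0,0],[0,0,0]],[[0,0,1],[0,0,0]],[[0,0,1],[0,0,0]],[[0,0,1],[0,0,0]],[[0,0,1],[0,0,0]],[[0,0,1],[0,0,0]],[[0,0,0.8],[0,0,0]],[[0,0,0],[0,0,0]],[[0,0,0],[0,0,0]]])

```text
time: 5.2
tool_pos: [0.5023, -0.0039, 0.0524]
tool_rot: [3.141, 0.0, 1.388]
contact_force: [0.3, -0.9, -0.0]
opening: 0.0003
grip_force: 0.0
```

```bash
python3 - <<'E'
from h import *
c=get_calibration('top'); p=cv2.imread('pics/top.png');d=np.load('top.npy')
def st(n,m):
    m=m&(d>0); v,u=np.nonzero(m);P=deproj(c,np.c_[u,v],d[v,u]);P=P[P[:,2]>.03];print(n,len(P),P.min(0).round(3),P.max(0).round(3))
yy,xx=np.mgrid[:384,:512]
st('warmer',(xx>110)&(xx<165)&(yy>155)&(yy<202)); st('cup',(xx>148)&(xx<176)&(yy>203)&(yy<228))
p,d=read_camera('scene'); cv2.imwrite('pics/s2.png',cv2.resize(p[140:260,190:380],None,fx=4,fy=4,interpolation=cv2.INTER_CUBIC))
E
```

```text
warmer 1012 [0.465 0.362 0.03 ] [0.592 0.478 0.143]
cup 179 [0.386 0.312 0.03 ] [0.449 0.379 0.094]
```

View pics/s2.png

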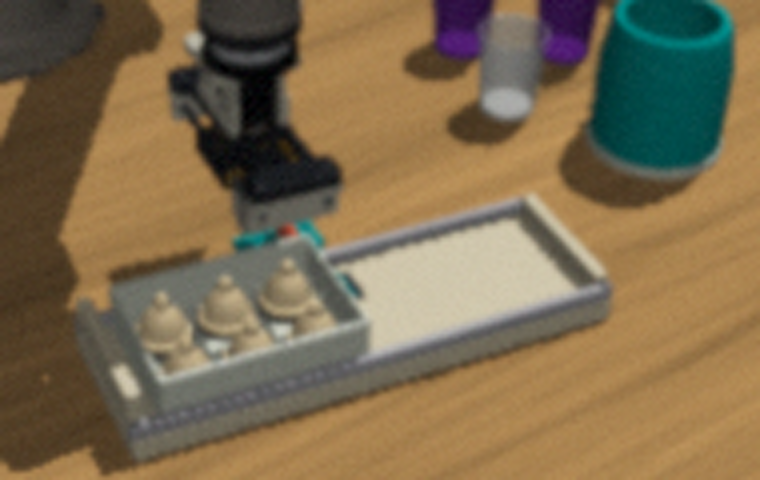

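The scene view shows the closed fingers over the plate, clear of the tab and runner. The warmer and cup are well away (y ≥ 0.31). Pressing now.

Emit:
send_rows(plan=[[[0,0,0.3],[0,0,0]],[[0,0,0.2],[0,0,0]],[[0,0,0.1],[0,0,0]],[[0,0,0.1],[0,0,0]],[[0,0,0.1],[0,0,0]],[[0,0,0.1],[0,0,0]],[[0,0,0.1],[0,0,0]],[[0,0,0.05],[0,0,0]],[[0,0,0],[0,0,0]],[[0,0,0],[0,0,0]]])

```text
time: 6.5
tool_pos: [0.5018, -0.0038, 0.0255]
tool_rot: [-3.142, 0.0, 1.388]
contact_force: [-1.1, -0.2, 2.0]
opening: 0.0002
grip_force: 0.8
```

Emit:
send_rows(plan=[[[0.15,0,0.03],[0,0,0]],[[0.15,0,0],[0,0,0]],[[0.15,0,0],[0,0,0]],[[0.1,0,0],[0,0,0]],[[0.15,0,0],[0,0,0]],[[0.15,0,0],[0,0,0]],[[0.15,0,0],[0,0,0]],[[0.15,0,0],[0,0,0]],[[0.15,0,0],[0,0,0]],[[0,0,0],[0,0,0]]])

```text
time: 7.75
tool_pos: [0.5078, 0.0287, 0.0247]
tool_rot: [3.142, -0.001, 1.388]
contact_force: [1.0, -0.6, 1.9]
opening: 0.0007
grip_force: 0.9
```

Emit:
send_rows(plan=[[[0.15,0,0],[0,0,0]],[[0.15,0,0],[0,0,0]],[[0.15,0,0],[0,0,0]],[[0.15,0,0],[0,0,0]],[[0.15,0,0],[0,0,0]],[[0,0,0],[0,0,0]],[[0,0,0],[0,0,0]],[[0,0,0],[0,0,0]],[[0,0,0],[0,0,0]],[[0,0,0],[0,0,0]]])

```text
time: 9.0
tool_pos: [0.5109, 0.0466, 0.0246]
tool_rot: [-3.141, 0.0, 1.388]
contact_force: [-0.1, 0.8, 2.3]
opening: 0.0002
grip_force: 0.9
```

```bash
python3 - <<'E'
from h import *
p,d=read_camera('scene'); cv2.imwrite('pics/s3.png',cv2.resize(p[140:260,190:380],None,fx=4,fy=4,interpolation=cv2.INTER_CUBIC))
E
```

```text
(no output)
```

View pics/s3.png

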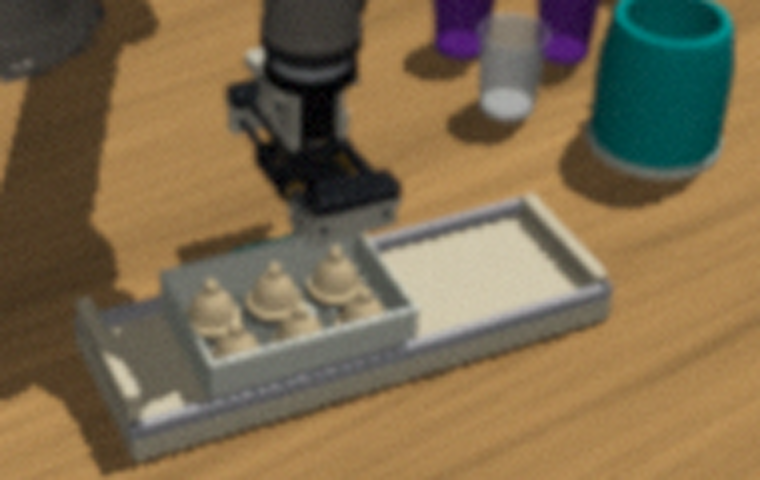

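The tray's front is past the tooth and the tray is level. Pushing on.

Emit:
send_rows(plan=[[[0.25,0,0],[0,0,0]],[[0.25,0,0],[0,0,0]],[[0.25,0,0],[0,0,0]],[[0.25,0,0],[0,0,0]],[[0.25,0,0],[0,0,0]],[[0.25,0,0],[0,0,0]],[[0.25,0,0],[0,0,0]],[[0.25,0,0],[0,0,0]],[[0.25,0,0],[0,0,0]],[[0.25,0,0],[0,0,0]]])

```text
time: 10.3
tool_pos: [0.5225, 0.1084, 0.0246]
tool_rot: [-3.141, 0.0, 1.388]
contact_force: [1.0, -3.2, 0.4]
opening: 0.0004
grip_force: 1.3
```

Emit:
send_rows(plan=[[[0.25,0,0],[0,0,0]],[[0.25,0,0],[0,0,0]],[[0.25,0,0],[0,0,0]],[[0.25,0,0],[0,0,0]],[[0.25,0,0],[0,0,0]],[[0.25,0,0],[0,0,0]],[[0.25,0,0],[0,0,0]],[[0.25,0,0],[0,0,0]],[[0.2,0,0],[0,0,0]],[[0.1,0,0],[0,0,0]]])

```text
time: 11.55
tool_pos: [0.533, 0.1649, 0.0247]
tool_rot: [3.142, 0.0, 1.388]
contact_force: [0.9, -3.5, -0.2]
opening: 0.0005
grip_force: 1.3
```

Emit:
send_rows(plan=[[[0.12,0,0],[0,0,0]],[[0.12,0,0],[0,0,0]],[[0.12,0,0],[0,0,0]],[[0.12,0,0],[0,0,0]],[[0.12,0,0],[0,0,0]],[[0.12,0,0],[0,0,0]],[[0.12,0,0],[0,0,0]],[[0.1,0,0],[0,0,0]],[[0.08,0,0],[0,0,0]],[[0.06,0,0],[0,0,0]]])

```text
time: 12.8
tool_pos: [0.5378, 0.1912, 0.0247]
tool_rot: [-3.142, 0.0, 1.388]
contact_force: [-0.5, -2.8, 0.5]
opening: 0.0004
grip_force: 1.1
```

Emit:
send_rows(plan=[[[0.04,0,0],[0,0,0]],[[0.04,0,0],[0,0,0]],[[0.04,0,0],[0,0,0]],[[0.04,0,0],[0,0,0]],[[0,0,0],[0,0,0]],[[0,0,0],[0,0,0]],[[0,0,0],[0,0,0]],[[0,0,0],[0,0,0]],[[0,0,0],[0,0,0]],[[0,0,0],[0,0,0]]])

```text
time: 14.05
tool_pos: [0.5386, 0.1951, 0.0247]
tool_rot: [3.141, -0.0, 1.388]
contact_force: [0.3, 1.1, 0.6]
opening: 0.0004
grip_force: 0.0
```

Emit:
send_rows(plan=[[[0.04,0,0],[0,0,0]],[[0.04,0,0],[0,0,0]],[[0.04,0,0],[0,0,0]],[[0.04,0,0],[0,0,0]],[[0,0,0],[0,0,0]],[[0,0,0],[0,0,0]],[[0,0,0],[0,0,0]],[[0,0,0],[0,0,0]],[[0,0,0],[0,0,0]],[[0,0,0],[0,0,0]]])

```text
time: 15.3
tool_pos: [0.5393, 0.199, 0.0247]
tool_rot: [3.141, -0.0, 1.388]
contact_force: [0.2, -2.2, 0.1]
opening: 0.0003
grip_force: 0.7
```

```bash
python3 - <<'E'
from h import *
p,d=read_camera('scene'); cv2.imwrite('pics/s4.png',cv2.resize(p[150:260,200:350],None,fx=5.3,fy=5.3,interpolation=cv2.INTER_CUBIC))
E
```

```text
(no output)
```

View pics/s4.png

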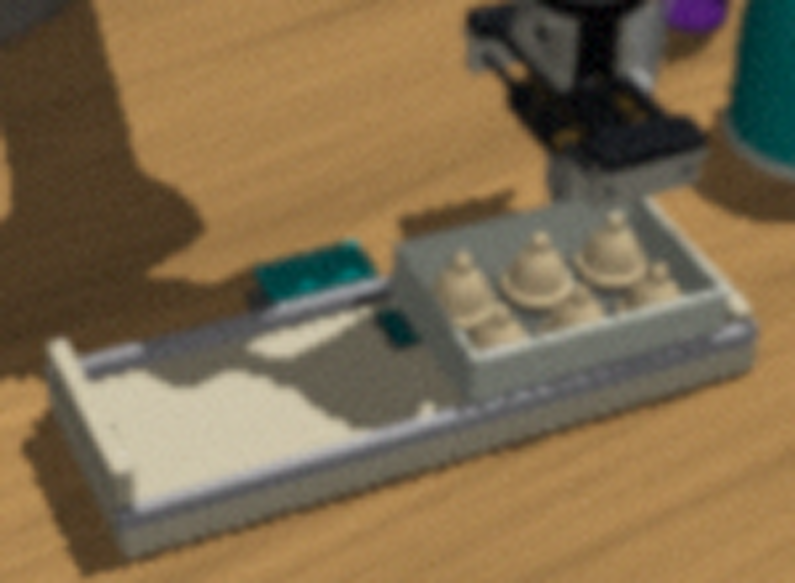

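The tray looks to be against the stop and the turquoise plate and tooth are visible again. I'll push gently until the force rises to be sure it is fully home.

Emit:
send_rows(plan=[[[0.04,0,0],[0,0,0]],[[0.04,0,0],[0,0,0]],[[0.04,0,0],[0,0,0]],[[0,0,0],[0,0,0]],[[0,0,0],[0,0,0]],[[0,0,0],[0,0,0]],[[0,0,0],[0,0,0]],[[0,0,0],[0,0,0]],[[0,0,0],[0,0,0]],[[0,0,0],[0,0,0]]])

```text
time: 16.6
tool_pos: [0.5399, 0.2019, 0.0247]
tool_rot: [3.141, 0.0, 1.388]
contact_force: [0.3, -3.3, 1.5]
opening: 0.0003
grip_force: 1.5
```

Emit:
send_rows(plan=[[[0.04,0,0],[0,0,0]],[[0.04,0,0],[0,0,0]],[[0.04,0,0],[0,0,0]],[[0,0,0],[0,0,0]],[[0,0,0],[0,0,0]],[[0,0,0],[0,0,0]],[[0,0,0],[0,0,0]],[[0,0,0],[0,0,0]],[[0,0,0],[0,0,0]],[[0,0,0],[0,0,0]]])

```text
time: 17.85
tool_pos: [0.5404, 0.2049, 0.0247]
tool_rot: [3.142, 0.0, 1.388]
contact_force: [0.1, -2.2, -0.0]
opening: 0.0005
grip_force: 1.3
```

Emit:
send_rows(plan=[[[0.04,0,0],[0,0,0]],[[0.04,0,0],[0,0,0]],[[0.04,0,0],[0,0,0]],[[0.04,0,0],[0,0,0]],[[0,0,0],[0,0,0]],[[0,0,0],[0,0,0]],[[0,0,0],[0,0,0]],[[0,0,0],[0,0,0]],[[0,0,0],[0,0,0]],[[0,0,0],[0,0,0]]])

```text
time: 19.1
tool_pos: [0.5404, 0.2051, 0.0247]
tool_rot: [-3.14, 0.006, 1.387]
contact_force: [-2.4, -20.4, 5.4]
opening: 0.0005
grip_force: 10.2
```

```bash
python3 - <<'E'
from h import *
p,d=read_camera('wrist'); c=get_calibration('wrist'); cv2.imwrite('pics/w5.png',p); np.save('w5.npy',d)
t,d=read_camera('top');cv2.imwrite('pics/t5.png',t)
a=cv2.resize(t[125:205,185:325],None,fx=5.6,fy=5.6,interpolation=cv2.INTER_CUBIC); cv2.imwrite('pics/t5c.png',a)
E
```

```text
(no output)
```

View pics/w5.png

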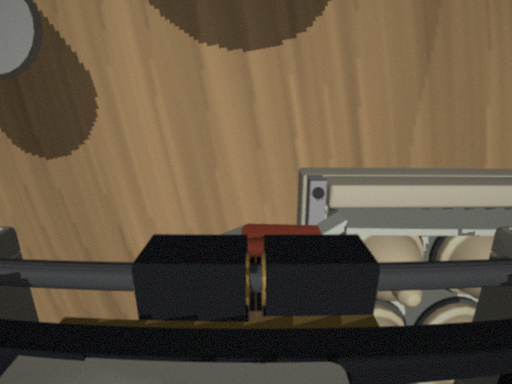

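The force is now 20 N with no further movement, and the tray front lies against the cream bar, so it is home. Backing off straight in -y, then up.

Emit:
send_rows(plan=[[[-0.2,0,0],[0,0,0]],[[-0.5,0,0],[0,0,0]],[[-0.5,0,0],[0,0,0]],[[0,0,-1],[0,0,0]],[[0,0,-1],[0,0,0]],[[0,0,-1],[0,0,0]],[[0,0,-1],[0,0,0]],[[0,-1,-1],[0,0,0]],[[0,-1,-1],[0,0,0]],[[-1,-1,-0.5],[0,0,0]]])

```text
time: 20.45
tool_pos: [0.4571, 0.1688, 0.1884]
tool_rot: [3.139, -0.001, 1.39]
contact_force: [-0.6, -0.7, -0.9]
opening: 0.0005
grip_force: 0.0
```

Emit:
send_rows(plan=[[[-1,0,0],[0,0,0]],[[-1,0,0],[0,0,0]],[[-1,0,0],[0,0,0]],[[-1,0,0],[0,0,0]],[[-1,0,0],[0,0,0]],[[-1,0,0],[0,0,0]],[[-1,0,0],[0,0,0]],[[0,0,0],[0,0,0]],[[0,0,0],[0,0,0]],[[0,0,0],[0,0,0]]])

```text
time: 21.7
tool_pos: [0.4256, -0.0031, 0.1872]
tool_rot: [3.142, -0.0, 1.389]
contact_force: [0.1, -0.1, 0.1]
opening: 0.0004
grip_force: 0.0
```

```bash
python3 - <<'E'
from h import *
w,d=read_camera('wrist'); c=get_calibration('wrist')
hsv=cv2.cvtColor(w,cv2.COLOR_BGR2HSV); m=(hsv[...,0]>80)&(hsv[...,0]<100)&(hsv[...,1]>120)
cs,_=cv2.findContours(m.astype(np.uint8)*255,0,2)
for k in cs:
    if cv2.contourArea(k)<60: continue
    mm=np.zeros(m.shape,np.uint8);cv2.drawContours(mm,[k],-1,1,-1);v,u=np.nonzero(mm);P=deproj(c,np.c_[u,v],d[v,u]);print(cv2.boundingRect(k),np.percentile(P,[10,50,90],axis=0).round(4).tolist())
cv2.imwrite('pics/w6.png',w)
E
```

```text
(316, 102, 45, 73) [[0.4925, -0.0095, 0.0354], [0.5071, 0.0202, 0.0368], [0.5225, 0.0453, 0.0379]]
(380, 100, 32, 19) [[0.5607, 0.0275, 0.0225], [0.5725, 0.0347, 0.0275], [0.5847, 0.0416, 0.0293]]
```

View pics/w6.png

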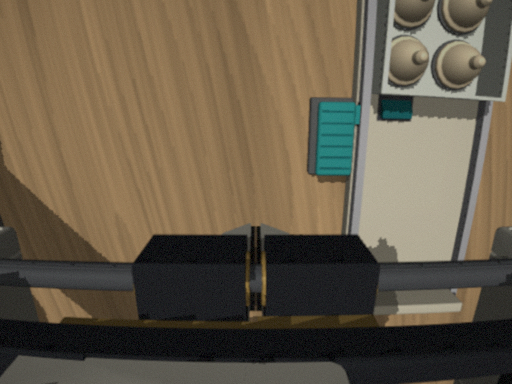

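The plate is back at z 0.0368 and the tooth height matches its first reading, so the catch has sprung up behind the tray. The tray's back edge is just past the tooth at (396,97). Handing in.

```bash
python3 -c "
from cell import robot
print(robot.hand_in())"
```

```text
the job is handed in; nothing more can be done
None
```

The tray is fully home against the end stop and the catch has sprung up behind it; the robot was clear of everything, with only the plate and tab touched, and the job was handed in at about 22 s.

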